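# Fit an extraction sleeve and hold its spring clip open over it

## Robot

A 6-joint arm with a two-finger parallel gripper is mounted at the origin on a cart in front of the work surface, level with it; the furniture and walls round the work are solid. World frame = base frame: x ahead of the robot, y to its left, z up, the work surface at z = 0. Lengths are in m, angles in rad, forces in N, time in s.
With the tool pointing down it reaches from about 0.35 to 0.85 m from the base axis. Payload 8.1 kg.
Tool frame: the origin (TCP) lies midway between the tips of the shut fingers; the grasp point (between the pads) lies 19 mm behind it; z points along the fingers, y is the direction in which the jaws open and shut (so a half turn about z gives the same grasp; the last joint's range is limited). The gripper opens to 93 mm and grips with 3 to 60 N. Pads are 15 mm wide; open, the fingers measure 128 mm over their backs; the gripper's body (75 mm by 188 mm) begins 65 mm behind the grasp point.
Start: joints at [-1.288, 0.13, 1.488, -0, 1.523, -0.085], TCP at [0.216, -0.56, 0.219] pointing down, gripper open.
Joint ranges: [-2.96, 2.96], [-0.89, 2.26], [0.02, 2.5], [-1.34, 4.48], [0, 2.73], [-2.66, 2.66]. Speed limits (rad/s): [2.39, 2.39, 2.79, 3.14, 3.14, 3.14].

## Interface

Orientations are given as a rotation vector (axis times angle).
In Python, from bench import arm gives the robot as it stands.
- The arm moves only by the tool servo_tool, never from a script. Its argument "increments" is a list of rows, each a list of 7 numbers: the shift along the world's x, y, z in cm, then the turn, a rotation vector about the world's x, y, z in degrees, then the closure in counts, from 0 (fully open) to 255 (shut). A call has 1 to 20 rows; each row is the pose to reach, as a shift and turn from the pose commanded when the call began; what a row does not reach only later rows make up. A row lasts 1/10 s, in which the tool goes at most 50 mm and 8.59 degrees, less where a joint would pass 70% of its speed; a pose out of reach is approached as far as the arm can. A call with a gripper value outside its range is refused whole. The fingers move at their own pace and stop on an object; the grip force is fixed at half the most. Time passes only in rows, so rows that repeat a pose let the fingers close. It gives the time, the measured TCP pose, the force and the opening at its end, in the units of the state.
- arm.sense(): the state, without advancing time (a new reading comes with each control period).
- arm.grab_frame(name): name is "scene" or "top" or "wrist"; returns the picture (480x640x3 uint8, red, green, blue); there is no depth.
- arm.calibration(name): a dict with "mtx" (3x3 intrinsics, pixels), "distortion" ([k1, k2, p1, p2, k3] as OpenCV has them; the pictures are not rectified), "camera_from_world" (4x4, takes a point from world to camera coordinates); the wrist camera has in their place "T_tool_cam" (4x4, takes a point from camera to tool coordinates, whose origin is the TCP and whose axes are the flange's). Camera axes: x right, y down, z forward; pixel columns grow to the right and rows downward; lengths in m; the calibration is good to about 2 mm. A picture is of the moment at which its call begins: read the wrist's pose just before it. calibration takes no time and is no camera call.
- arm.sign_off(): hands the job in, once; it reports no verdict.
The state is a dict: "t": time; "joints": joint angles; "dq": joint speeds; "joint_torque": joint torques, N m; "tcp_pos": TCP position; "tcp_rot": TCP orientation; "contact_force": force on the tool from outside, world axes, zero at the start; "ft_torque": the same for the moment, N m; "finger_gap": finger opening in m.
Only numpy, scipy, OpenCV 4.12 (cv2) and the standard library are available. Lean on these libraries where they do the work, as an engineer would, in place of code of your own. Each camera call takes 0.05 s, during which the arm holds its last target. There are 200 camera calls.

## Task

Lower the grey adapter sleeve right down over the upright stub of the dust-extraction port until it sits on the shoulder (do not let it drop), and leave it there. Then take the sprung band clip by its two ears, squeeze until the two yellow lines meet (ears 16 mm apart; never much past that, it would overstrain the spring), and bring the opened band down round the sleeve, level with the white band and not touching or resting on the sleeve. Finish still holding the clip there, steady, with its ears at the mark, so that I can turn the sleeve before the clip bites; leave the screwdriver, tape roll and hex keys alone.

Things in the scene. Friction and masses are not known exactly. Their poses are not given: they have to be found in the camera images.
- port: Fixed aluminium dust-extraction port on the bench: round flange 108 mm in diameter and 10 mm thick with four low screws, a shoulder 48 mm in diameter up to z = 20 mm, then an upright stub 30 mm in diameter up to z = 75 mm, its top 7 mm tapering to 23 mm. Origin at the centre of the flange's underside, z up.
- port_shoulder (a point): Point on the stub's axis at the height of the shoulder's top face, 20 mm above the bench; the sleeve's underside sits here.
- sleeve: Loose grey plastic adapter sleeve, about 60 g, standing upright: 45 mm tall, 40 mm outside, through bore 33 mm (1.5 mm all-round clearance on the stub), a bead 46 mm in diameter round its lowest 6 mm, a white band 14 to 30 mm above the underside, four thin dark slots above it. Round: yaw does not matter. Origin at the centre of its underside, z up.
- seat (a point): Point on the sleeve's axis at mid-height of the white band, 22 mm above the sleeve's underside (42 mm above the bench once the sleeve is seated).
- clip: Loose dark sprung steel band clip, about 70 g, lying flat: 16 mm tall, strip 2.4 mm thick. A round band, two crossing tongues, and two upright flat ears that point along the body's -x, 30 to 58 mm from the origin; the band's back is 27 mm from the origin on +x. Squeezing the ears OPENS the band. Origin: centre of the opened band, at its underside; z up along the band's axis.
- clip_mid (a point): Centre of the opened band at mid-height of the strip, 8 mm above the clip's underside. At rest the bore is 39 mm; at the mark the band clears the 40 mm sleeve by 2.5 to 5 mm all round when this point is on the sleeve's axis.
- ear_a (a point): On the inner face of one ear, 45 mm from the clip's origin (grip the ears here, from outside, across the body's y), at mid-height. Distance ear_a to ear_b is the gap. At rest 43 mm (48 mm over the outside), ears splayed. At the mark 16 mm (20.8 mm over the outside), ears parallel, and yellow lines on the narrow and the forked tongue meet. Under 8 mm the spring is overstrained.
- ear_b (a point): The same point on the other ear. Each half turns about the band's back against its spring; the force to hold the ears here is about 1 N at rest and 11 to 12 N at the mark, rising by about 0.37 N for every mm that the gap closes, so the grip must be limited by opening or by force and never shut fully.
- screwdriver: Loose red-handled screwdriver, 195 mm long, lying on the bench (to be left alone). Origin at the centre of its underside.
- tape_roll: Loose roll of masking tape, 81 mm in diameter, 24 mm tall (to be left alone). Origin at the centre of its underside.
- hex_keys: Loose hex key set in a green holder, 118 mm long, 23 mm tall (to be left alone). Origin at the centre of its underside.
Not all that is in view belongs to the job. Leave any red look-alike of the sleeve alone.

How it is judged:
By the outcome, as a careful person would: the job done as asked, in the order asked, and still so for the second after the job is handed in, while the arm keeps its last pose, push and grip.
It also fails if it takes over 67 s, if anything falls off the work surface, if the arm or the gripper's body presses on something with over 40 N, if the wrist force passes 120 N, or if a joint passes its speed limit or range.

## Working session

There is one attempt and no reset: what is moved stays moved. The work goes in short steps, Python scripts to look and compute and a tool call to move; the robot and the scene stay as the last step left them, time stands still between calls to the robot, and variables do not carry over. Pictures are saved under pics/ and viewed, about 8 in all and at most 12, crops included, and the job is handed in when it is done.

Besides the shell and the picture viewer there is one more tool, called after "Request:" by a JSON object that holds its "method" and its "body". servo_tool: Moves the arm, as the interface text tells. Its arguments: {"type":"object","properties":{"increments":{"type":"array","items":{"type":"array","items":{"type":"number"}}}},"required":["increments"]}

```bash
mkdir -p pics; ls; python3 - <<'E'
from bench import arm
import cv2,numpy as np
s=arm.sense();print({k:np.round(v,3) for k,v in s.items()})
for n in("scene","top","wrist"):
    f=arm.grab_frame(n);cv2.imwrite(f"pics/{n}0.png",f[:,:,::-1])
    c=arm.calibration(n);print(n,{k:np.round(v,4).tolist() for k,v in c.items()})
E
```

```text
pics
{'t': np.float64(0.0), 'joints': array([-1.288,  0.131,  1.489, -0.   ,  1.523, -0.085]), 'dq': array([-0.   ,  0.001, -0.002, -0.001,  0.   ,  0.001]), 'joint_torque': array([ 2.0000e-03, -5.5984e+01, -4.9176e+01,  7.7000e-02,  3.6000e-02,
       -0.0000e+00]), 'tcp_pos': array([ 0.216, -0.559,  0.218]), 'tcp_rot': array([-3.087, -0.574,  0.   ]), 'contact_force': array([ 1.169, -0.241, -0.276]), 'ft_torque': array([-0.014,  0.024, -0.014]), 'finger_gap': np.float64(0.093)}
scene {'mtx': [[481.3095, 0.0, 329.5563], [0.0, 481.3095, 240.7172], [0.0, 0.0, 1.0]], 'distortion': [0.0035, 0.0, 0.0, 0.0, 0.0], 'camera_from_world': [[-0.8923, -0.4512, -0.0179, 0.4928], [-0.2209, 0.4707, -0.8542, 0.1867], [0.3938, -0.7582, -0.5197, 0.6316], [0.0, 0.0, 0.0, 1.0]]}
top {'mtx': [[436.1086, 0.0, 329.9881], [0.0, 436.1086, 238.579], [0.0, 0.0, 1.0]], 'distortion': [0.0119, 0.0, 0.0, 0.0, 0.0], 'camera_from_world': [[-0.0191, -0.9998, -0.0007, -0.0207], [-0.9931, 0.019, -0.1154, 0.5829], [0.1154, -0.0015, -0.9933, 0.9158], [0.0, 0.0, 0.0, 1.0]]}
wrist {'mtx': [[423.4474, 0.0, 315.2112], [0.0, 423.4474, 238.6244], [0.0, 0.0, 1.0]], 'distortion': [-0.0988, 0.0, 0.0, 0.0, 0.0], 'T_tool_cam': [[0.0001, -0.9558, -0.294, 0.0823], [1.0, 0.0004, -0.001, 0.0003], [0.0011, -0.294, 0.9558, -0.166], [0.0, 0.0, 0.0, 1.0]]}
```

View pics/scene0.png

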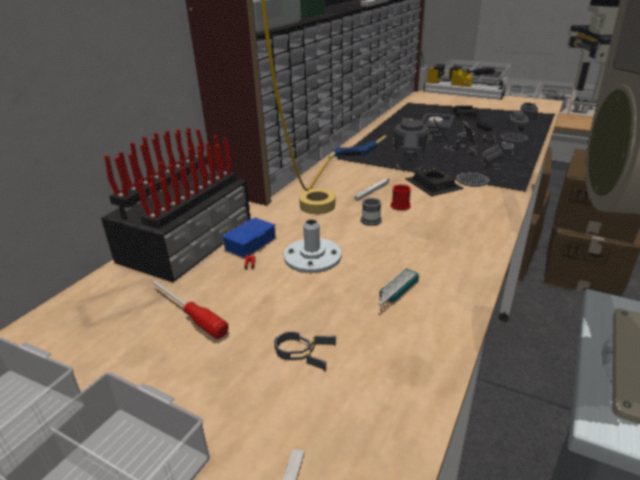

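View pics/top0.png

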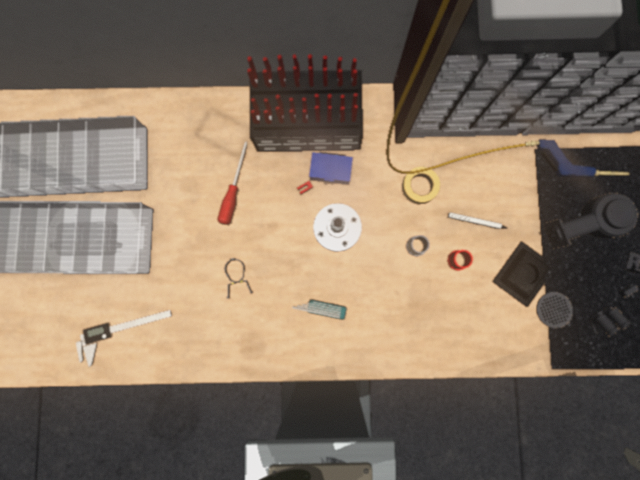

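Scene: the port is at about (322,255), grey sleeve (371,211), red decoy (401,197), and clip (295,347) with ears toward the robot. Top: port flange (337,227), sleeve (418,244), clip band (235,270) with ears at about (228,297) and (252,291).

```bash
cat > h.py <<'E'
import numpy as np,cv2
from scipy.spatial.transform import Rotation as R
from bench import arm
def cam(n,s=None):
    c=arm.calibration(n)
    if n=="wrist":
        T=np.eye(4);T[:3,:3]=R.from_rotvec(s["tcp_rot"]).as_matrix();T[:3,3]=s["tcp_pos"]
        M=T@np.array(c["T_tool_cam"])
    else: M=np.linalg.inv(np.array(c["camera_from_world"]))
    return np.array(c["mtx"]),np.array(c["distortion"]),M
def ray(C,uv,z):
    K,d,M=C
    p=cv2.undistortPoints(np.array(uv,float).reshape(-1,1,2),K,d).reshape(-1,2)
    D=np.c_[p,np.ones(len(p))]@M[:3,:3].T;o=M[:3,3]
    return o+D*((z-o[2])/D[:,2])[:,None]
def proj(C,P):
    K,d,M=C;W=np.linalg.inv(M)
    return cv2.projectPoints(np.array(P,float).reshape(-1,3),cv2.Rodrigues(W[:3,:3])[0],W[:3,3],K,d)[0].reshape(-1,2)
E
python3 - <<'E'
from h import *
f=cv2.imread("pics/top0.png");C=cam("top")
# flange: bright low-sat
hsv=cv2.cvtColor(f,cv2.COLOR_BGR2HSV)
m=((hsv[...,1]<60)&(hsv[...,2]>150)).astype(np.uint8);r=np.zeros_like(m);r[195:260,305:370]=1
cs,_=cv2.findContours(m*r,cv2.RETR_EXTERNAL,cv2.CHAIN_APPROX_NONE);c=max(cs,key=cv2.contourArea)
e=cv2.fitEllipse(c);P=ray(C,e[0],.01);print("flange",e,P, ray(C,c.reshape(-1,2),.01).ptp(0) if 0 else np.ptp(ray(C,c.reshape(-1,2),.01),axis=0))
g=cv2.resize(f[225:265,400:480],None,fx=5,fy=5,interpolation=cv2.INTER_CUBIC)
h=cv2.resize(f[245:305,215:270],None,fx=7,fy=7,interpolation=cv2.INTER_CUBIC)
out=np.zeros((420,800,3),np.uint8);out[:h.shape[0],:h.shape[1]]=h;out[:200,390:790]=g
s=cv2.imread("pics/scene0.png");k=cv2.resize(s[190:235,350:420],None,fx=4,fy=4,interpolation=cv2.INTER_CUBIC);out[210:390,400:680]=k
cv2.imwrite("pics/crop1.png",out)
# sleeve mask: low sat vs wood
m=((hsv[...,1]<70)).astype(np.uint8);r=np.zeros_like(m);r[228:262,402:436]=1
cs,_=cv2.findContours(m*r,cv2.RETR_EXTERNAL,cv2.CHAIN_APPROX_NONE);c=max(cs,key=cv2.contourArea)
print("sleeve",cv2.boundingRect(c),cv2.fitEllipse(c),ray(C,cv2.fitEllipse(c)[0],.045),ray(C,cv2.fitEllipse(c)[0],.02))
m=((hsv[...,2]<110)).astype(np.uint8);r=np.zeros_like(m);r[250:302,218:262]=1
ys,xs=np.nonzero(m*r);print("clip",xs.min(),xs.max(),ys.min(),ys.max(),ray(C,[[235,270],[228,297],[252,291]],.008))
E
```

```text
flange ((337.0620422363281, 226.838623046875), (47.90411376953125, 48.303951263427734), 97.04366302490234) [[ 0.61132596 -0.04820459  0.01      ]] [0.10885159 0.10788909 0.        ]
sleeve (407, 235, 23, 21) ((417.93572998046875, 244.94384765625), (19.239959716796875, 22.50033187866211), 58.98054504394531) [[ 0.56373956 -0.22028668  0.045     ]] [[ 0.56617805 -0.22538074  0.02      ]]Traceback (most recent call last):
  File "<stdin>", line 18, in <module>
    return umr_minimum(a, axis, None, out, keepdims, initial, where)
ValueError: zero-size array to reduction operation minimum which has no identity
```

View pics/crop1.png

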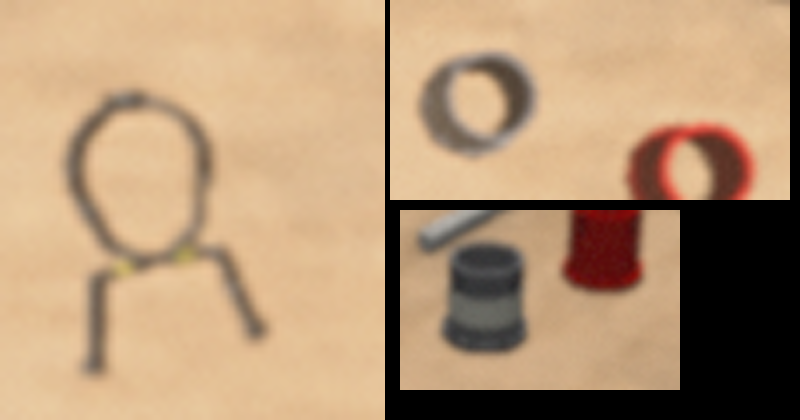

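Clip back is at about (233,259), ear tips (228,298) and (252,292), so the ears point toward the robot with body x at about +11°. The sleeve rim centre is around (420,245), leaning outward. I'll go above the sleeve with the jaws turned away from the red decoy.

Request:
{"method": "servo_tool", "body": {"increments": [[35, 33.6, -5, 0, 0, 47, 0], [35, 33.6, -5, 0, 0, 47, 0], [35, 33.6, -5, 0, 0, 47, 0], [35, 33.6, -5, 0, 0, 47, 0], [35, 33.6, -5, 0, 0, 47, 0], [35, 33.6, -5, 0, 0, 47, 0], [35, 33.6, -5, 0, 0, 47, 0], [35, 33.6, -5, 0, 0, 47, 0], [35, 33.6, -5, 0, 0, 47, 0], [35, 33.6, -5, 0, 0, 47, 0], [35, 33.6, -5, 0, 0, 47, 0], [35, 33.6, -5, 0, 0, 47, 0], [35, 33.6, -5, 0, 0, 47, 0], [35, 33.6, -5, 0, 0, 47, 0], [35, 33.6, -5, 0, 0, 47, 0]]}}

```text
t: 1.65
tcp_pos: [0.5652, -0.225, 0.1689]
tcp_rot: [2.605, 1.756, 0.0]
contact_force: [0.1, -0.3, -0.2]
finger_gap: 0.0929
```

```bash
python3 - <<'E'
from h import *
s=arm.sense();f=arm.grab_frame("wrist");cv2.imwrite("pics/w1.png",f[:,:,::-1])
np.save("w1.npy",np.r_[s["tcp_pos"],s["tcp_rot"]])
print(s["t"],s["tcp_pos"],s["tcp_rot"],s["joints"].round(3))
C=cam("wrist",s);print(proj(C,[[.565,-.222,0],[.565,-.222,.045]]))
E
```

```text
1.65 [ 0.56516723 -0.22499391  0.16892237] [2.60456787e+00 1.75596482e+00 7.85075016e-05] [-0.463  0.179  1.525 -0.     1.437 -0.079]
[[313.56477383 211.08339442]
 [313.24296085 225.71266416]]
```

View pics/w1.png

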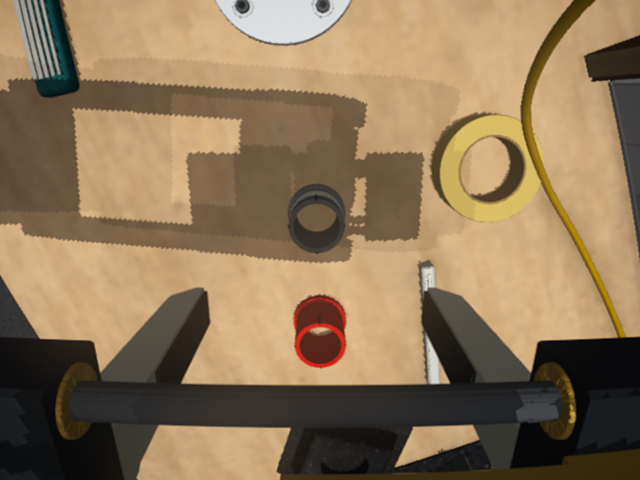

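Sleeve rim centre is at about (317,225) (prediction was (313,226)). The red decoy is at (320,332), and the jaws would straddle clear of it. I'll refine by mask and cross-check against the port flange.

```bash
python3 - <<'E'
from h import *
p=np.load("w1.npy");C=cam("wrist",dict(tcp_pos=p[:3],tcp_rot=p[3:]))
f=cv2.imread("pics/w1.png");hsv=cv2.cvtColor(f,cv2.COLOR_BGR2HSV)
m=((hsv[...,1]<75)).astype(np.uint8);r=np.zeros_like(m);r[175:262,280:356]=1;m*=r
cs,_=cv2.findContours(m,cv2.RETR_EXTERNAL,cv2.CHAIN_APPROX_NONE);c=max(cs,key=cv2.contourArea);print(cv2.boundingRect(c),cv2.contourArea(c))
cs,h=cv2.findContours(m,cv2.RETR_CCOMP,cv2.CHAIN_APPROX_NONE)
for k in cs:
    if cv2.contourArea(k)>300: print(cv2.fitEllipse(k))
q=c.reshape(-1,2);q=q[q[:,1]>220]  # lower half = rim
w=ray(C,q,.045);A=np.c_[2*w[:,:2],np.ones(len(w))];x=np.linalg.lstsq(A,(w[:,:2]**2).sum(1),rcond=None)[0]
print("circle",x[:2],np.sqrt(x[2]+x[0]**2+x[1]**2))
print("R",R.from_rotvec(p[3:]).as_matrix().round(3))
E
```

```text
(288, 184, 57, 69) 3104.5
((316.12066650390625, 218.16390991210938), (57.46263885498047, 68.8531494140625), 179.34613037109375)
((316.1097717285156, 217.31150817871094), (28.829914093017578, 39.955841064453125), 90.03387451171875)
circle [ 0.56681039 -0.22310201] 0.019444603129805723
R [[ 0.375  0.927  0.   ]
 [ 0.927 -0.375 -0.   ]
 [-0.     0.    -1.   ]]
```

Request:
{"method": "servo_tool", "body": {"increments": [[0.2, 0.2, -4, 0, 0, 0, 0], [0.2, 0.2, -8, 0, 0, 0, 0], [0.2, 0.2, -11, 0, 0, 0, 0], [0.2, 0.2, -13, 0, 0, 0, 0], [0.2, 0.2, -14, 0, 0, 0, 0], [0.2, 0.2, -15, 0, 0, 0, 0], [0.2, 0.2, -15, 0, 0, 0, 0], [0.2, 0.2, -15, 0, 0, 0, 0], [0.2, 0.2, -15, 0, 0, 0, 170], [0.2, 0.2, -15, 0, 0, 0, 170], [0.2, 0.2, -15, 0, 0, 0, 170], [0.2, 0.2, -15, 0, 0, 0, 170], [0.2, 0.2, -15, 0, 0, 0, 170], [0.2, 0.2, -15, 0, 0, 0, 170], [0.2, 0.2, -15, 0, 0, 0, 170], [0.2, 0.2, -15, 0, 0, 0, 170], [0.2, 0.2, -15, 0, 0, 0, 170], [0.2, 0.2, -15, 0, 0, 0, 170]]}}

```text
t: 3.5
tcp_pos: [0.5677, -0.2218, 0.0186]
tcp_rot: [-2.603, -1.758, 0.0]
contact_force: [-0.6, -0.4, -0.0]
finger_gap: 0.0396
```

Sleeve gripped at a 39.6 mm gap. Next I lift and stop short of the port, so the wrist camera sees both the stub and the held sleeve.

Request:
{"method": "servo_tool", "body": {"increments": [[0, 0, 2, 0, 0, 0, 170], [0, 0, 5, 0, 0, 0, 170], [0, 0, 9, 0, 0, 0, 170], [0, 0, 13, 0, 0, 0, 170], [1, 4, 14, 0, 0, 0, 170], [2, 8, 14, 0, 0, 0, 170], [2.4, 11, 14, 0, 0, 0, 170], [2.4, 12.5, 14, 0, 0, 0, 170], [2.4, 12.5, 14, 0, 0, 0, 170], [2.4, 12.5, 14, 0, 0, 0, 170], [2.4, 12.5, 14, 0, 0, 0, 170]]}}

```text
t: 4.6
tcp_pos: [0.5915, -0.0982, 0.1585]
tcp_rot: [2.604, 1.757, -0.001]
contact_force: [0.3, -0.5, -0.0]
finger_gap: 0.0397
```

```bash
python3 - <<'E'
from h import *
s=arm.sense();f=arm.grab_frame("wrist");cv2.imwrite("pics/w2.png",f[:,:,::-1])
np.save("w2.npy",np.r_[s["tcp_pos"],s["tcp_rot"]])
C=cam("wrist",s);print(s["tcp_pos"],s["finger_gap"])
hsv=cv2.cvtColor(f,cv2.COLOR_RGB2HSV)
def circ(w):
    A=np.c_[2*w[:,:2],np.ones(len(w))];x=np.linalg.lstsq(A,(w[:,:2]**2).sum(1),rcond=None)[0]
    return x[:2],np.sqrt(x[2]+x[0]**2+x[1]**2)
u,v=proj(C,[[.6113,-.0482,.01],[.6113,-.0482,.075]]);print(u,v)
m=((hsv[...,1]<50)&(hsv[...,2]>90)).astype(np.uint8)
cs,_=cv2.findContours(m,cv2.RETR_EXTERNAL,cv2.CHAIN_APPROX_NONE);c=max(cs,key=lambda k:cv2.contourArea(k)*(abs(k.reshape(-1,2).mean(0)-u).max()<80))
q=c.reshape(-1,2);print(cv2.boundingRect(c));print(circ(ray(C,q,.01)))
E
```

```text
[ 0.59153566 -0.09824779  0.15849961] 0.03971677088469479
[314.61458763 149.55947307] [314.26683418 159.62552472]
(243, 71, 146, 148)
(array([ 0.61248269, -0.04676154]), np.float64(0.05337643672217746))
```

View pics/w2.png

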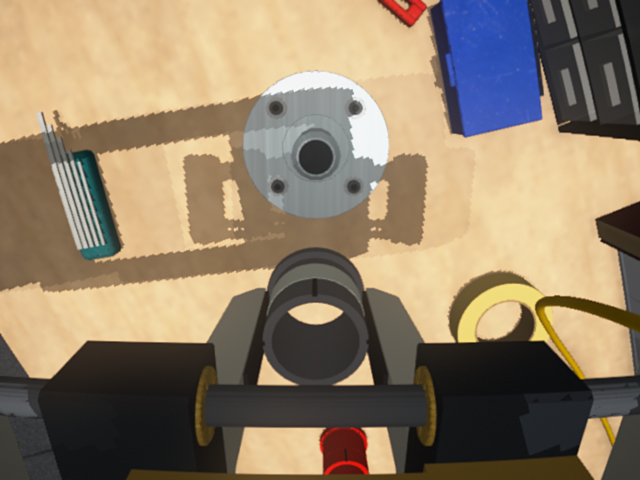

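Flange centre agrees with the stub's bore at (316,156). Held sleeve's rim centre is at about (316,336), hanging straight.

```bash
python3 - <<'E'
from h import *
p=np.load("w2.npy");C=cam("wrist",dict(tcp_pos=p[:3],tcp_rot=p[3:]))
print("stub",ray(C,[316,156],.075))
z=p[2]+.0264
f=cv2.imread("pics/w2.png")
w=ray(C,[[264,337],[368,337],[316,386]],z);print(w)
T=R.from_rotvec(p[3:]).as_matrix()
print("tool coords",((w-p[:3])@T).round(4))
print(proj(C,[p[:3]+T@[-.0015,0,-.0264],p[:3]+T@[-.0215,0,-.0264]]))
E
```

```text
stub [[ 0.61302785 -0.04662493  0.075     ]]
[[ 0.57435545 -0.09053552  0.18489961]
 [ 0.61042322 -0.10506201  0.18489961]
 [ 0.58422923 -0.11805187  0.18489961]]
tool coords [[ 0.0007 -0.0188 -0.0264]
 [ 0.0007  0.0201 -0.0264]
 [-0.0211  0.0006 -0.0264]]
[[314.33024    342.34997774]
 [314.36241103 386.8384304 ]]
```

Request:
{"method": "servo_tool", "body": {"increments": [[1, 2.5, 0, 0, 0, 0, 170], [2.1, 5.2, -1, 0, 0, 0, 170], [2.1, 5.2, -3, 0, 0, 0, 170], [2.1, 5.2, -4.5, 0, 0, 0, 170], [2.1, 5.2, -4.5, 0, 0, 0, 170], [2.1, 5.2, -4.5, 0, 0, 0, 170], [2.1, 5.2, -4.5, 0, 0, 0, 170], [2.1, 5.2, -4.5, 0, 0, 0, 170]]}}

```text
t: 5.45
tcp_pos: [0.6135, -0.0454, 0.1149]
tcp_rot: [2.603, 1.757, 0.002]
contact_force: [0.1, -0.2, 0.2]
finger_gap: 0.0399
```

Request:
{"method": "servo_tool", "body": {"increments": [[-0.05, 0, -1, 0, 0, 0, 170], [-0.05, 0, -1.5, 0, 0, 0, 170], [-0.05, 0, -2, 0, 0, 0, 170], [-0.05, 0, -2.5, 0, 0, 0, 170], [-0.05, 0, -3, 0, 0, 0, 170], [-0.05, 0, -3.5, 0, 0, 0, 170], [-0.05, 0, -3.5, 0, 0, 0, 170], [-0.05, 0, -3.5, 0, 0, 0, 170]]}}

```text
t: 6.25
tcp_pos: [0.6122, -0.0449, 0.0785]
tcp_rot: [-2.603, -1.758, 0.0]
contact_force: [-0.1, -0.2, -0.4]
finger_gap: 0.0401
```

Request:
{"method": "servo_tool", "body": {"increments": [[0, 0, -1, 0, 0, 0, 170], [0, 0, -1.8, 0, 0, 0, 170], [0, 0, -2.5, 0, 0, 0, 170], [0, 0, -3, 0, 0, 0, 170], [0, 0, -3.4, 0, 0, 0, 170], [0, 0, -3.7, 0, 0, 0, 170], [0, 0, -3.7, 0, 0, 0, 170], [0, 0, -3.7, 0, 0, 0, 170]]}}

```text
t: 7.05
tcp_pos: [0.6124, -0.0449, 0.0418]
tcp_rot: [2.603, 1.758, 0.0]
contact_force: [0.7, -0.2, 0.1]
finger_gap: 0.0395
```

Request:
{"method": "servo_tool", "body": {"increments": [[0, 0, -0.1, 0, 0, 0, 170], [0, 0, -0.2, 0, 0, 0, 170], [0, 0, -0.2, 0, 0, 0, 170], [0, 0, -0.2, 0, 0, 0, 170]]}}

```text
t: 7.45
tcp_pos: [0.6122, -0.0449, 0.0396]
tcp_rot: [-2.603, -1.758, 0.0]
contact_force: [0.4, -0.2, -0.4]
finger_gap: 0.0399
```

Request:
{"method": "servo_tool", "body": {"increments": [[0, 0, -0.05, 0, 0, 0, 170], [0, 0, -0.1, 0, 0, 0, 170], [0, 0, -0.1, 0, 0, 0, 170], [0, 0, -0.1, 0, 0, 0, 170]]}}

```text
t: 7.85
tcp_pos: [0.6122, -0.0448, 0.0386]
tcp_rot: [-2.603, -1.758, 0.0]
contact_force: [-0.2, -0.1, 1.4]
finger_gap: 0.0399
```

Request:
{"method": "servo_tool", "body": {"increments": [[0, 0, -0.05, 0, 0, 0, 170], [0, 0, -0.1, 0, 0, 0, 170], [0, 0, -0.1, 0, 0, 0, 170], [0, 0, -0.1, 0, 0, 0, 170]]}}

```text
t: 8.25
tcp_pos: [0.6123, -0.0449, 0.0385]
tcp_rot: [2.603, 1.758, -0.0]
contact_force: [-4.1, 0.6, 7.2]
finger_gap: 0.0399
```

Contact is at TCP z = 38.5 mm, where seating was predicted. I'll release, lift and go over to the clip.

Request:
{"method": "servo_tool", "body": {"increments": [[0, 0, 0.1, 0, 0, 0, 170], [0, 0, 0.1, 0, 0, 0, 100], [0, 0, 0.1, 0, 0, 0, 0], [0, 0, 0.1, 0, 0, 0, 0], [0, 0, 0.1, 0, 0, 0, 0], [0, 0, 0.1, 0, 0, 0, 0], [0, 0, 3, 0, 0, 0, 0], [0, 0, 7, 0, 0, 0, 0], [0, 0, 11, 0, 0, 0, 0], [-15, 20, 11, 0, 0, -57, 0], [-15, 20, 11, 0, 0, -57, 0], [-15, 20, 11, 0, 0, -57, 0], [-15, 20, 11, 0, 0, -57, 0], [-15, 20, 11, 0, 0, -57, 0], [-15, 20, 11, 0, 0, -57, 0], [-15, 20, 11, 0, 0, -57, 0], [-15, 20, 11, 0, 0, -57, 0], [-15, 20, 11, 0, 0, -57, 0], [-15, 20, 11, 0, 0, -57, 0], [-15, 20, 11, 0, 0, -57, 0]]}}

```text
t: 10.25
tcp_pos: [0.4625, 0.1548, 0.1476]
tcp_rot: [3.127, 0.304, -0.0]
contact_force: [-0.5, 0.6, 0.4]
finger_gap: 0.0933
```

```bash
python3 - <<'E'
from h import *
s=arm.sense();f=arm.grab_frame("wrist");cv2.imwrite("pics/w3.png",f[:,:,::-1])
np.save("w3.npy",np.r_[s["tcp_pos"],s["tcp_rot"]]);print(s["t"],s["tcp_pos"],s["tcp_rot"],s["joints"].round(2))
cv2.imwrite("pics/w3c.png",cv2.resize(f[:,:,::-1],None,fx=1.25,fy=1.25))
E
```

```text
10.25 [0.46246337 0.15475191 0.14757333] [ 3.12678128e+00  3.04499001e-01 -2.22799726e-04] [ 0.22 -0.13  1.88 -0.    1.39  1.59]
```

View pics/w3.png

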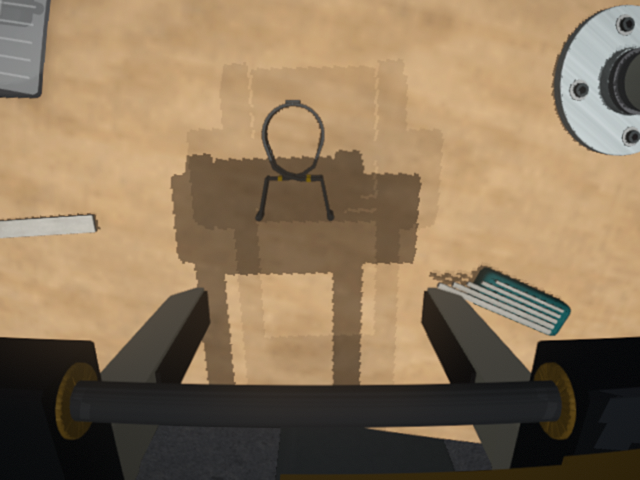

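The clip is almost square to the tool: back at (293,103), ear roots (266,177)/(324,177), tips (260,217)/(331,217). The sleeve stands on the port at right. I'll turn these into points.

```bash
python3 - <<'E'
from h import *
p=np.load("w3.npy");C=cam("wrist",dict(tcp_pos=p[:3],tcp_rot=p[3:]));T=R.from_rotvec(p[3:]).as_matrix()
w=ray(C,[[293,103],[266,177],[324,177],[260,217],[331,217]],.016);print(w.round(4))
em=(w[3]+w[4])/2;a=w[0]-em;L=np.linalg.norm(a);a/=L
print("axis",np.degrees(np.arctan2(a[1],a[0])),"tool x",np.degrees(np.arctan2(T[1,0],T[0,0])),"len(85)",L,"tips",np.linalg.norm(w[3]-w[4]),"roots",np.linalg.norm(w[1]-w[2]))
rm=(w[1]+w[2])/2;print("root dist from back (57)",(w[0]-rm)@a)
g=w[0]-.0715*a;print("grip pt",g,(w[0]-.027*a))
print("delta cm",(g-p[:3])*100)
E
```

```text
[[0.5446 0.1862 0.016 ]
 [0.4913 0.1959 0.016 ]
 [0.4992 0.1557 0.016 ]
 [0.4618 0.1955 0.016 ]
 [0.4717 0.1449 0.016 ]]
axis 11.636960518296815 tool x 11.124325892678534 len(85) 0.07950092997987608 tips 0.051474488838864324 roots 0.0409421353430105
root dist from back (57) 0.05040446651568599
grip pt [0.4745529  0.17181435 0.016     ] [0.51813822 0.18079044 0.016     ]
delta cm [  1.20895275   1.70624428 -13.15733281]
```

Request:
{"method": "servo_tool", "body": {"increments": [[1.5, 1.8, -4, 0, 0, 0.5, 0], [1.5, 1.8, -8, 0, 0, 0.5, 0], [1.5, 1.8, -11, 0, 0, 0.5, 0], [1.5, 1.8, -13, 0, 0, 0.5, 0], [1.5, 1.8, -14, 0, 0, 0.5, 0], [1.5, 1.8, -14.3, 0, 0, 0.5, 0], [1.5, 1.8, -14.3, 0, 0, 0.5, 0], [1.5, 1.8, -14.3, 0, 0, 0.5, 0]]}}

```text
t: 11.1
tcp_pos: [0.4785, 0.1734, 0.0061]
tcp_rot: [-3.125, -0.317, -0.004]
contact_force: [-0.8, 0.6, 1.5]
finger_gap: 0.0931
```

Request:
{"method": "servo_tool", "body": {"increments": [[0, 0, 0, 0, 0, 0, 60], [0, 0, 0, 0, 0, 0, 100], [0, 0, 0, 0, 0, 0, 130], [0, 0, 0, 0, 0, 0, 140], [0, 0, 0, 0, 0, 0, 150], [0, 0, 0, 0, 0, 0, 150], [0, 0, 0, 0, 0, 0, 150], [0, 0, 0, 0, 0, 0, 150], [0, 0, 0, 0, 0, 0, 150]]}}

```text
t: 12.0
tcp_pos: [0.4772, 0.1731, 0.0046]
tcp_rot: [3.126, 0.317, -0.0]
contact_force: [-1.9, 0.5, 1.1]
finger_gap: 0.0385
```

Request:
{"method": "servo_tool", "body": {"increments": [[0, 0, 0, 0, 0, 0, 160], [0, 0, 0, 0, 0, 0, 170], [0, 0, 0, 0, 0, 0, 180], [0, 0, 0, 0, 0, 0, 188], [0, 0, 0, 0, 0, 0, 194], [0, 0, 0, 0, 0, 0, 197], [0, 0, 0, 0, 0, 0, 197], [0, 0, 0, 0, 0, 0, 197], [0, 0, 0, 0, 0, 0, 197], [0, 0, 0, 0, 0, 0, 197], [0, 0, 0, 0, 0, 0, 197]]}}

```text
t: 13.1
tcp_pos: [0.4773, 0.1731, 0.0046]
tcp_rot: [3.126, 0.317, 0.0]
contact_force: [-0.6, -0.7, 0.7]
finger_gap: 0.0215
```

Request:
{"method": "servo_tool", "body": {"increments": [[0, 0, 1, 0, 0, 0, 197], [0, 0, 3, 0, 0, 0, 197], [0, 0, 6, 0, 0, 0, 197], [0, 0, 10, 0, 0, 0, 197], [0, 0, 13, 0, 0, 0, 197], [0, 0, 13, 0, 0, 0, 197], [0, 0, 13, 0, 0, 0, 197], [0, 0, 13, 0, 0, 0, 197]]}}

```text
t: 13.9
tcp_pos: [0.4763, 0.1729, 0.1335]
tcp_rot: [3.125, 0.317, -0.003]
contact_force: [0.0, 0.3, -1.6]
finger_gap: 0.0216
```

```bash
python3 - <<'E'
from h import *
s=arm.sense();f=arm.grab_frame("wrist");cv2.imwrite("pics/w4.png",f[:,:,::-1])
np.save("w4.npy",np.r_[s["tcp_pos"],s["tcp_rot"]]);print(s["t"],s["tcp_pos"],s["tcp_rot"],s["finger_gap"])
h=cv2.resize(f[140:400,170:470,::-1],None,fx=2.3,fy=2.3,interpolation=cv2.INTER_CUBIC);cv2.imwrite("pics/w4c.png",h)
E
```

```text
13.9 [0.47632958 0.17291772 0.133462  ] [ 3.12531929  0.31672681 -0.00313351] 0.021560789682570632
```

View pics/w4c.png

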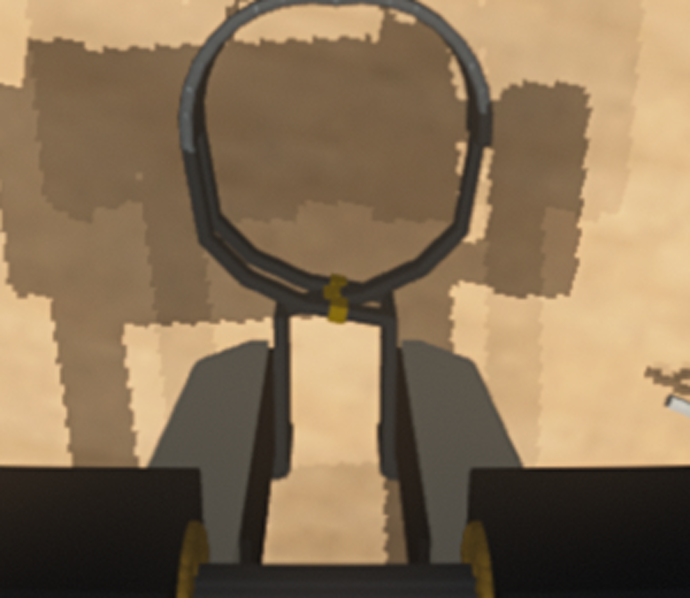

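The clip is held squarely with the yellow lines meeting at crop (337,295), and the ears look parallel. I'll now get the band centre in the tool frame.

```bash
python3 - <<'E'
from h import *
p=np.load("w4.npy");C=cam("wrist",dict(tcp_pos=p[:3],tcp_rot=p[3:]));T=R.from_rotvec(p[3:]).as_matrix()
f=cv2.imread("pics/w4.png");g=f.max(2).astype(int)
for c in(310,316,322):print("col",c,g[125:152,c])
print("row188",g[188,240:275],g[188,370:392]);
for r in (330,338,342,346,350):print("row",r,g[r,284:302],g[r,332:348])
z=p[2]+.0114
pts=[[316,138.5],[249,190],[383.5,190],[291,346],[340,346],[316,278]]
print(((ray(C,pts,z)-p[:3])@T*1000).round(1))
E
```

```text
col 310 [125 131 162 199 165  84  64  89 100  98  94  91  95  99  96  88 102 165
 213 216 214 214 214 216 217 218 219]
col 316 [144 201 214 206 163  84  66  92 104 101  96  90  97 115 118 106  96 134
 192 214 216 214 214 215 215 216 216]
col 322 [118 121 123 124 112  72  69  94 103 102  98  94  97  98  95  89 105 171
 215 219 217 214 214 213 214 215 215]
row188 [120 120 121 120 120 121 118  99  80  85  90  90  81  69  50  45  45  43
  60  98 119 122 121 120 119 119 120 120 119 119 120 119 119 118 120] [122 120  99  64  51  51  52  54  68  83  87  74  61  67  97 116 121 120
 120 120 121 121]
row 330 [ 43  43  43  43  44  49  57  59  60  59  52  45  71 157 230 233 231 230] [230 195  97  45  50  59  60  60  59  52  47  43  45  43  45  43]
row 338 [ 42  41  42  41  43  48  57  59  59  57  49  56 134 218 228 224 222 222] [223 214 166  79  46  56  60  59  57  52  46  42  43  42  42  43]
row 342 [ 41  41  40  41  44  53  58  58  58  56  53  68 143 214 222 215 208 209] [203 201 166  87  51  56  58  58  57  56  51  42  41  43  42  41]
row 346 [ 40  40  38  39  45  52  53  52  53  60  90 154 197 204 203 202 202 203] [198 198 191 157 103  68  56  54  55  54  51  45  41  40  40  40]
row 350 [ 39  36  39 100 191 210 208 205 206 206 204 202 202 200 200 200 200 200] [199 199 199 196 170 124 109 112 113 114 109  80  47  38  40  39]
[[ 72.3   0.4 -11.5]
 [ 53.6 -24.4 -11.5]
 [ 53.6  25.4 -11.5]
 [-12.1 -10.  -11.4]
 [-12.1  10.4 -11.4]
 [ 18.6   0.4 -11.4]]
```

Request:
{"method": "servo_tool", "body": {"increments": [[1.5, -4, 0, 0, 0, 0, 199], [3, -8, 0, 0, 0, 0, 199], [4.6, -12, 0, 0, 0, 0, 199], [6.2, -16, 0, 0, 0, 0, 199], [7.7, -19.5, 0, 0, 0, 0, 199], [8.6, -21.8, 0, 0, 0, 0, 199], [9.1, -22.8, 0, 0, 0, 0, 199], [9.1, -22.8, -1, 0, 0, 0, 199], [9.1, -22.8, -2, 0, 0, 0, 199], [9.1, -22.8, -2.5, 0, 0, 0, 199], [9.1, -22.8, -2.5, 0, 0, 0, 199], [9.1, -22.8, -2.5, 0, 0, 0, 199], [9.1, -22.8, -2.5, 0, 0, 0, 199], [9.1, -22.8, -2.5, 0, 0, 0, 199]]}}

```text
t: 15.35
tcp_pos: [0.5686, -0.0547, 0.1103]
tcp_rot: [3.125, 0.317, 0.002]
contact_force: [-0.1, -0.0, -0.6]
finger_gap: 0.0206
```

```bash
python3 - <<'E'
from h import *
s=arm.sense();f=arm.grab_frame("wrist");cv2.imwrite("pics/w5.png",f[:,:,::-1])
np.save("w5.npy",np.r_[s["tcp_pos"],s["tcp_rot"]]);print(s["t"],s["tcp_pos"],s["tcp_rot"],s["finger_gap"])
h=cv2.resize(f[100:360,170:470,::-1],None,fx=2.3,fy=2.3,interpolation=cv2.INTER_CUBIC);cv2.imwrite("pics/w5c.png",h)
E
```

```text
15.35 [ 0.56864647 -0.05467156  0.11028795] [3.12525836e+00 3.17272659e-01 1.64969020e-03] 0.020627979446817896
```

View pics/w5c.png

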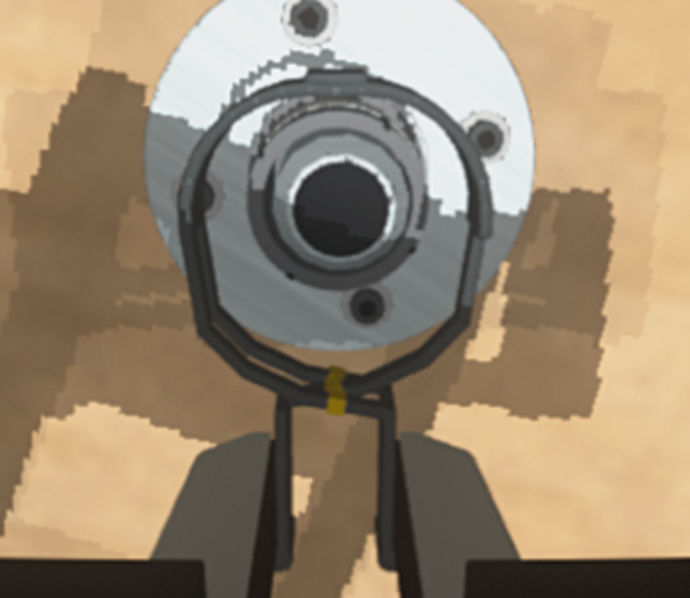

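Clip held at a 20.6 mm outer gap, with the yellow lines in line. The stub bore is at crop (341,207), and the sleeve rim's sides are at about 249 and 427, bottom about 292.

```bash
python3 - <<'E'
from h import *
p=np.load("w5.npy");C=cam("wrist",dict(tcp_pos=p[:3],tcp_rot=p[3:]));T=R.from_rotvec(p[3:]).as_matrix()
f=cv2.imread("pics/w5.png");cr=lambda q:[[170+a/2.3,100+b/2.3] for a,b in q]
def t(q,z):w=ray(C,q,z);return w.round(4),((w-p[:3])@T*1000).round(1)
g=f.max(2)
m=(g<75).astype(np.uint8);r=np.zeros_like(m);r[165:215,290:348]=1
cs,_=cv2.findContours(m*r,cv2.RETR_EXTERNAL,cv2.CHAIN_APPROX_NONE)
for c in cs:
  if cv2.contourArea(c)>300:
    e=cv2.fitEllipse(c);print(e,"stub bore",t(e[0],.075))
print("sleeve rim L,R,bottom",t(cr([[249,192],[427,192],[340,292]]),.065)[1])
hsv=cv2.cvtColor(f,cv2.COLOR_BGR2HSV)
z=p[2]+.0114
print("clip back out/in, L,R, tips, seam",t(cr([[338,78],[338,93],[180,215],[491,215],[283,570],[393,570]]),z)[1])
print("back col",g[125:146,316])
m=((hsv[...,1]<60)&(hsv[...,2]>70)).astype(np.uint8)
E
```

```text
((317.6031494140625, 191.0574493408203), (39.50809097290039, 39.94644546508789), 41.60076904296875) stub bore (array([[ 0.6124, -0.0469,  0.075 ]]), array([[44.4,  1.2, 35.3]]))
sleeve rim L,R,bottom [[ 46.3 -18.6  45.3]
 [ 46.4  20.4  45.3]
 [ 23.6   1.4  45.3]]
clip back out/in, L,R, tips, seam [[ 73.9   0.7 -11.3]
 [ 71.6   0.7 -11.3]
 [ 52.3 -24.8 -11.4]
 [ 52.3  25.4 -11.3]
 [-13.   -9.2 -11.4]
 [-13.   10.8 -11.4]]
back col [232 165 136 157 175 100  71  99 111 108 100  96 105 124 126 112  95  83
  92 117 120]
```

Request:
{"method": "servo_tool", "body": {"increments": [[-0.1, -0.1, -0.5, 0, 0, 0, 199], [-0.1, -0.1, -1, 0, 0, 0, 199], [-0.1, -0.1, -1.5, 0, 0, 0, 199], [-0.1, -0.1, -2, 0, 0, 0, 199], [-0.1, -0.1, -2, 0, 0, 0, 199], [-0.1, -0.1, -2, 0, 0, 0, 199], [-0.1, -0.1, -2, 0, 0, 0, 199]]}}

```text
t: 16.1
tcp_pos: [0.5674, -0.0559, 0.0898]
tcp_rot: [3.126, 0.317, 0.001]
contact_force: [-0.2, -0.8, -1.3]
finger_gap: 0.0209
```

Request:
{"method": "servo_tool", "body": {"increments": [[-0.05, 0, -0.5, 0, 0, 0, 199], [-0.05, 0, -1, 0, 0, 0, 199], [-0.05, 0, -1.5, 0, 0, 0, 199], [-0.05, 0, -1.6, 0, 0, 0, 199], [-0.05, 0, -1.6, 0, 0, 0, 199], [-0.05, 0, -1.6, 0, 0, 0, 199]]}}

```text
t: 16.7
tcp_pos: [0.5668, -0.0559, 0.0737]
tcp_rot: [-3.126, -0.317, -0.0]
contact_force: [0.1, 0.3, -0.9]
finger_gap: 0.021
```

```bash
python3 - <<'E'
from h import *
s=arm.sense();f=arm.grab_frame("wrist");cv2.imwrite("pics/w6.png",f[:,:,::-1])
np.save("w6.npy",np.r_[s["tcp_pos"],s["tcp_rot"]]);print(s["t"],s["tcp_pos"],s["tcp_rot"],s["finger_gap"])
h=cv2.resize(f[110:300,220:420,::-1],None,fx=3.1,fy=3.1,interpolation=cv2.INTER_CUBIC);cv2.imwrite("pics/w6c.png",h)
E
```

```text
16.7 [ 0.56680875 -0.05587827  0.07367688] [-3.12557331e+00 -3.16771835e-01 -5.63076818e-05] 0.02097111061725028
```

View pics/w6c.png

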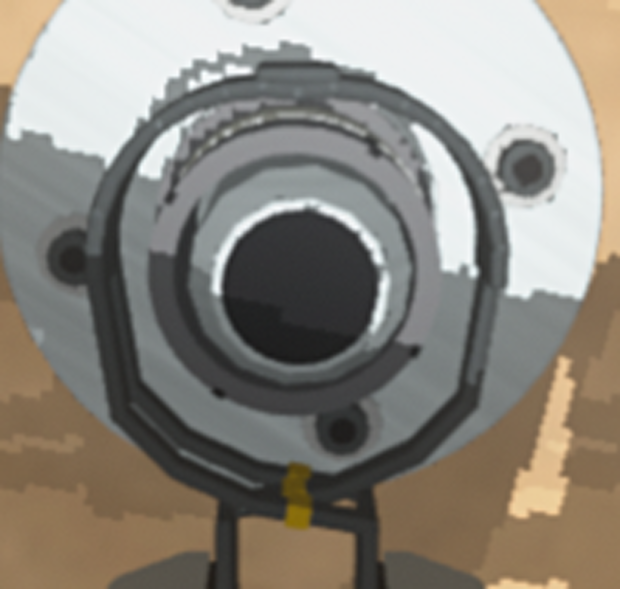

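The band surrounds the sleeve rim with gaps on every side. Estimated at the clip's lower edge: front 4.4, back 5.2, left 1.5, right 2.1 mm. I'll apply a small correction and lower with force checks.

Request:
{"method": "servo_tool", "body": {"increments": [[-0.04, 0.03, 0, 0, 0, 0, 199], [-0.04, 0.03, -0.4, 0, 0, 0, 199], [-0.04, 0.03, -0.8, 0, 0, 0, 199], [-0.04, 0.03, -1.2, 0, 0, 0, 199], [-0.04, 0.03, -1.2, 0, 0, 0, 199], [-0.04, 0.03, -1.2, 0, 0, 0, 199]]}}

```text
t: 17.35
tcp_pos: [0.5661, -0.0555, 0.0613]
tcp_rot: [-3.125, -0.317, 0.001]
contact_force: [0.0, -0.2, -1.5]
finger_gap: 0.021
```

Request:
{"method": "servo_tool", "body": {"increments": [[0, 0, -0.4, 0, 0, 0, 199], [0, 0, -0.8, 0, 0, 0, 199], [0, 0, -1.2, 0, 0, 0, 199], [0, 0, -1.6, 0, 0, 0, 199], [0, 0, -2, 0, 0, 0, 199], [0, 0, -2.25, 0, 0, 0, 199], [0, 0, -2.25, 0, 0, 0, 199], [0, 0, -2.25, 0, 0, 0, 199], [0, 0, -2.25, 0, 0, 0, 199]]}}

```text
t: 18.25
tcp_pos: [0.5666, -0.0556, 0.0394]
tcp_rot: [3.125, 0.317, 0.001]
contact_force: [-0.2, -0.2, -0.7]
finger_gap: 0.0204
```

```bash
python3 - <<'E'
from h import *
s=arm.sense();f=arm.grab_frame("wrist");print(s["t"],s["tcp_pos"],s["finger_gap"],s["contact_force"].round(2))
np.save("w7.npy",np.r_[s["tcp_pos"],s["tcp_rot"]])
cv2.imwrite("pics/w7.png",f[:,:,::-1])
a=cv2.resize(f[110:260,230:410,::-1],None,fx=2.4,fy=2.4,interpolation=cv2.INTER_CUBIC)
g=arm.grab_frame("scene");cv2.imwrite("pics/scene7.png",g[:,:,::-1])
u=proj(cam("scene"),[[.6122,-.0465,.042],[.6122,-.0465,.034],[.6122,-.0465,.05]]);print(u)
x,y=u[0].astype(int);b=cv2.resize(g[y-35:y+35,x-35:x+30,::-1],None,fx=5.4,fy=5.4,interpolation=cv2.INTER_CUBIC)
o=np.zeros((400,800,3),np.uint8);o[:a.shape[0],:a.shape[1]]=a;o[:b.shape[0],440:440+b.shape[1]]=b;cv2.imwrite("pics/c7.png",o)
E
```

```text
18.25 [ 0.56658035 -0.05562     0.03939139] 0.02041938859855297 [-0.17 -0.25 -0.67]
[[311.48922241 237.30582402]
 [311.65107502 241.01604502]
 [311.32583617 233.56062075]]
```

View pics/c7.png

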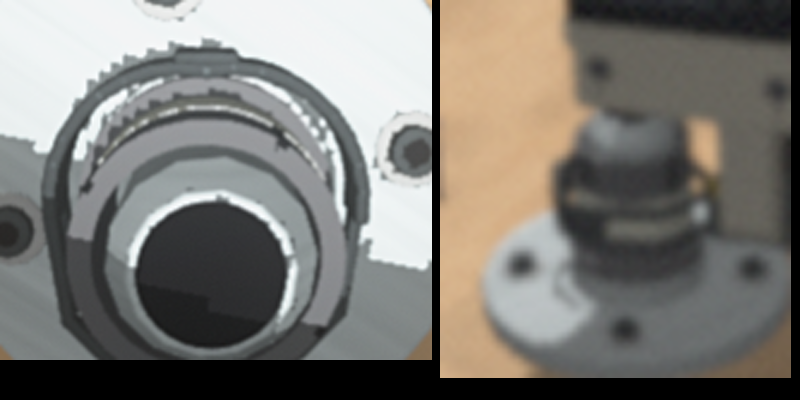

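No contact force, and the gap is 20.4 mm. In the scene view the clip band (its back at the left) encircles the sleeve around the white band. I'll overlay the expected level outline at scale to check height and tilt.

```bash
python3 - <<'E'
from h import *
C=cam("scene");g=cv2.imread("pics/scene7.png");k=11;x0,y0=278,210;W,H=36,54
cr=cv2.resize(g[y0:y0+H,x0:x0+W+36],None,fx=k,fy=k,interpolation=cv2.INTER_CUBIC)
o=cr.copy()
ax=np.array([.6122,-.0466]);th=np.linspace(0,2*np.pi,73)
def ring(r,z,col,c=ax):
    P=np.c_[c[0]+r*np.cos(th),c[1]+r*np.sin(th),np.full(73,z)]
    q=((proj(C,P)-[x0,y0]+.5)*k).astype(np.int32);cv2.polylines(o,[q],True,col,1)
ring(.054,.01,(255,0,0));ring(.0115,.075,(255,0,0));ring(.02,.065,(0,255,255))
ring(.026,.034,(0,0,255));ring(.026,.050,(0,255,0))
out=np.hstack([cr[:,:396],o[:,:396]]);cv2.imwrite("pics/c8.png",out);print(out.shape)
E
```

```text
(594, 792, 3)
```

View pics/c8.png

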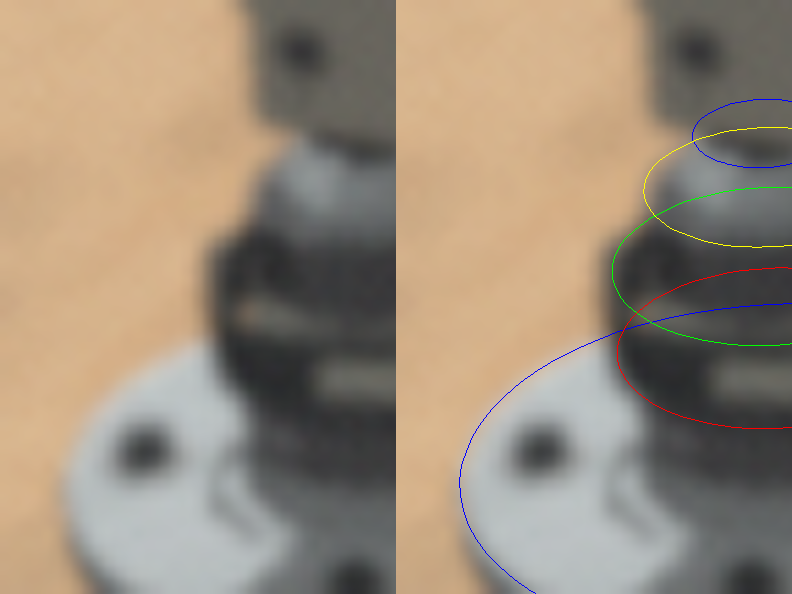

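The white band shows as a thin strip just above the clip's near top edge, and again through the fork slot at (355,380). The overlay seems slightly biased, so I'll check heights relative to known sleeve and port edges along image columns.

```bash
python3 - <<'E'
from h import *
C=cam("scene");g=cv2.imread("pics/scene7.png").max(2)
c=np.array([.6122,-.0466]);cp=C[2][:2,3];d=cp-c;d/=np.linalg.norm(d)
def row(r,z): return proj(C,[[*(c+r*d),z]])[0].round(1)
for n,r,z in [("sleeve top",.02,.065),("white top",.02,.05),("white bot",.02,.034),("clip top out",.0262,.05),("clip bot out",.0262,.034),("bead top",.023,.026),("bead bot",.023,.02),("shoulder edge",.024,.02),("shoulder base",.024,.01),("flange near",.054,.01),("flange low",.054,0)]:print(n,row(r,z))
print("far flange",proj(C,[[*(c-.054*d),.01]])[0])
for x in(304,308,310,312):print(x,g[218:285,x])
print("left",g[254,275:300])
E
```

```text
sleeve top [311.3 232. ]
white top [311.6 239.2]
white bot [311.9 246.7]
clip top out [311.7 240.9]
clip bot out [312.  248.5]
bead top [312.1 251.3]
bead bot [312.2 254.1]
shoulder edge [312.3 254.4]
shoulder base [312.5 259. ]
flange near [312.9 268.2]
flange low [313.1 272.8]
far flange [311.51088002 237.17980355]
304 [100  99 103 122 149 150 142 138 134 123 109  98  93  84  66  55  52  52
  56  68  87  91  76  58  49  46  44  46  48  53  61  72  75  70  74  85
  97 101 108 125 141 141 132 123 115 112 112 111 110 109 106 102  98  97
 101 110 115 115 115 113 112 112 113 114 120 134 134]
308 [101 103 102  98  80  87 116 131 133 131 125 114 100  85  72  61  60  59
  59  59  66  74  71  65  75  93 102  92  71  57  52  57  62  61  63  70
  86  96 100  99 103 106 102  86  70  66  75  89 100 107 108 104  97  95
  98 107 113 111 112 111 110 110 109 109 109 109 111]
310 [104 103 104  99  83  68  78 102 118 121 117 111  99  86  70  63  58  59
  59  58  63  66  67  61  72  95 104  93  75  58  53  55  57  60  61  66
  76  92  99 100 104 103  91  67  51  48  61  84  98 109 107 101  97  97
  99 105 112 112 112 111 110 110 109 109 109 112 112]
312 [103 103 104 102  90  73  79 102 115 116 113 107  99  86  73  60  58  60
  58  59  61  69  70  62  69  94 105  98  78  58  54  56  60  60  61  70
  79  93  98 101 103 106 104  93  77  74  80  92 102 108 109 102  98  96
 100 107 112 111 110 110 110 110 109 111 110 114 114]
left [213 213 214 215 214 215 213 203 188 181 188 189 186 180 172 170 176 181
 185 190 191 182 162 169 171]
```

Edges along the column match the calibration (bead bottom at row 254, sleeve top at 232). The clip's top edge is at row 240.5–241 (expected 240.9), and its slot centre at 244 (expected 244.7), so it sits up to 1 mm high, consistent with TCP z. I'll lower it 0.8 mm and settle.

Request:
{"method": "servo_tool", "body": {"increments": [[0, 0, -0.05, 0, 0, 0, 199], [0, 0, -0.08, 0, 0, 0, 199], [0, 0, -0.08, 0, 0, 0, 199], [0, 0, -0.08, 0, 0, 0, 199], [0, 0, -0.08, 0, 0, 0, 199], [0, 0, -0.08, 0, 0, 0, 199], [0, 0, -0.08, 0, 0, 0, 199], [0, 0, -0.08, 0, 0, 0, 199]]}}

```text
t: 19.15
tcp_pos: [0.5663, -0.0555, 0.0383]
tcp_rot: [-3.126, -0.317, 0.0]
contact_force: [0.7, -1.0, -1.2]
finger_gap: 0.0207
```

```bash
python3 - <<'E'
from h import *
s=arm.sense();f=arm.grab_frame("wrist");print(s["t"],s["tcp_pos"],s["finger_gap"],s["contact_force"].round(2),s["ft_torque"].round(3))
cv2.imwrite("pics/w9.png",cv2.resize(f[100:290,220:420,::-1],None,fx=3.1,fy=3.1,interpolation=cv2.INTER_CUBIC))
E
```

```text
19.15 [ 0.56634701 -0.0555353   0.03832767] 0.020706337908209225 [ 0.65 -0.97 -1.24] [0.028 0.087 0.002]
```

View pics/w9.png

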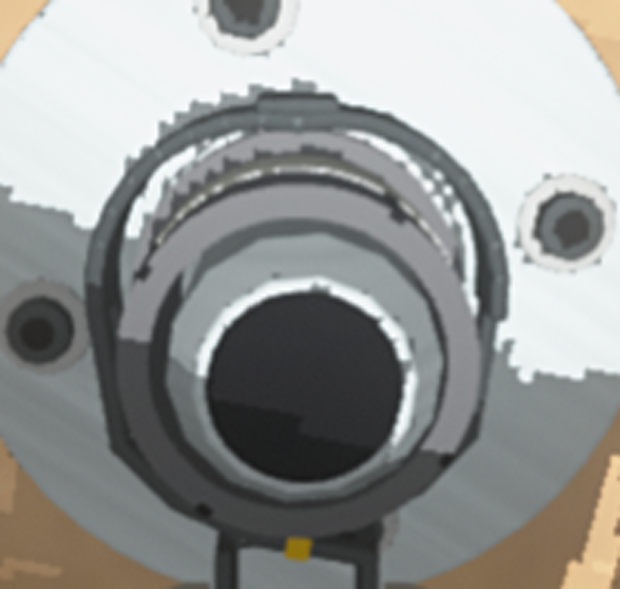

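The rim centre (x ≈ 298) and band centre (x ≈ 297) agree. The rear gap is about 40 px, or 4.7 mm against 4.6 mm expected, and there is no contact force. Handing in.

```bash
python3 -c "
from bench import arm
print(arm.sign_off())"
```

```text
the job is handed in; nothing more can be done
None
```

The sleeve is seated on the port shoulder, and the arm is holding the opened clip steady around it, level with the white band. I handed the job in at about 19 s.

**Sleeve:** It was lowered under control and released only after it touched. Contact came at TCP z = 38.5 mm, about where seating was predicted, with a light push of 7 N.

**Clip at the end:**
- **Ears:** The fingers read 20.7 mm over the ears, so the ear gap is about 16 mm. The yellow lines met in the wrist view while the clip was held above the sleeve.
- **Height:** The clip's underside is at about 34 mm, level with the white band, worked out from TCP z = 38.3 mm.
- **Centring:** It is centred sideways to a fraction of a millimetre. The rear gap is about 4.7 mm, against 4.6 mm expected.
- **Contact:** The force readings (under 2 N) show no touching.

**Less certain checks:**
- **Height and tilt:** Before a last 0.8 mm lowering, the scene camera put the clip 1–2 mm high, most at the back. I did not repeat that check, and the camera only resolves about 2 mm, so a slight tilt is possible.
- **Side gaps:** An earlier estimate by eye, just above the sleeve, gave 1.5–2 mm, less than the 2.5 mm stated for the clip. I then shifted the clip 0.3 mm to even them.
- **Front gap:** In the last view the sleeve's rim hid it.

The screwdriver, tape roll, hex keys and red look-alike were not touched.

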